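# Dock the wash bottle in the titrator and lock it

### The job

Slide the red grip of the titrator's lock bar back to its open end stop, then slide the blue-capped white wash bottle along the bench into the bay until it is fully home against the back wall, and then slide the red grip the other way to its locked end stop, so that the bar shuts the bottle in. The bottle is tall and tips easily: do not lift or tilt it, and leave the brown bottle, the white cup and the blue-lidded jar standing where they are.

Things in the scene. Friction and masses are not known exactly. Their poses are not given: they have to be found in the camera images.
- bay_home (a point): Point on the bench in the titrator's bay where the wash bottle's axis stands when fully home. The bay is a U standing on the bench, no floor or step, open to this frame's -x. In this frame, mm: back wall face x=35 (home bottle ends 2 short of it); side walls' inner faces y=-41 and 41, from x=-12 to 35; walls 60 high. A catch block 50 high: x=-51 to 0, y=-64 to -50.
- dock: The white titrator; same origin and axes as bay_home; its place and turn vary. In its frame, mm: rail housing under the lock, 48 high, x=-35 to 35, y=52 to 247; main body behind, 78 high, x=45 to 155, y=-60 to 246. The steel lock bar runs along y in front of the bay, at x=-48 to -40, heights 30 to 44.
- bay_mouth (a point): Point on the bench 85 mm straight in front of bay_home (along its -x), on the bay's centre line; same axes.
- lock (a joint): Travel of the lock bar in m: 0 = open end stop (bar tip at y=+47 mm of bay_home's frame, clear of the bay), 0.090 = locked end stop (tip at y=-43 mm, across the whole mouth). It grows towards bay_home's -y. It starts part-way, blocking the bay, and stays where it is left; sliding takes about 3 N.
- lock_grip (a point): Middle of the lock's red upright grip, 80 mm above the bench: a block 30 mm along bay_home's x by 16 mm along y (the travel), from 58 to 99 mm above the bench, on a steel carriage with its top at 57 mm, reaching 15 mm either side along y. Same axes as bay_home; in its frame it is at x=-14 mm, y=185 mm less the joint's travel.
- wash_mid (a point): Middle of the white wash bottle with the blue cap, 95 mm above its foot: round, diameter 66 mm, 190 mm tall, about 0.3 kg, its side upright to about 110 mm and narrowing above. It stands loose on the bench. Its z axis points up. Pushed above about 35 mm it may tip.
- wash: The same wash bottle; origin at the centre of its foot.
- amber_mid (a point): Middle of the brown glass bottle with a black cap, 70 mm above its foot: diameter 56 mm, 140 mm tall; stands loose near the wash bottle, must stay.
- cup_mid (a point): Middle of the white porcelain cup, 28 mm above its foot: diameter 72 mm, 55 mm tall; loose, must stay.
- jar_mid (a point): Middle of the white jar with a blue lid, 33 mm above its foot: diameter 60 mm, 65 mm tall; loose, must stay.

How it is judged:
On the way, in this order (a step that is already met when the one before it is completed fails the run):
1. the lock is slid back to its open end stop (within 5 mm) (value of joint lock below 0.005 m), for 0.1 s.
2. the wash bottle stands fully home in the bay, upright (axis within 11 mm of the home point) (horizontal distance between wash and bay_home below 0.011 m and angle between wash's own z axis and vertical below 0.08 rad), for 0.2 s.
At the end, for the whole second after the job is handed in: The wash bottle stands upright on the bench, at rest, its axis within 11 mm of the home point of the bay, and the lock is within 4 mm of its locked end stop (joint above 0.086) (all of step 2 and value of joint lock above 0.086 m and linear speed of wash below 0.02 m/s and height (world z) of wash below 0.005 m); the robot touches nothing.
It fails at once if the wash bottle is tilted by more than 17 degrees (angle between wash's own z axis and vertical above 0.3 rad).
It fails at once if the wash bottle is lifted off the bench by more than 15 mm (height (world z) of wash above 0.015 m).
It fails at once if the brown bottle, the cup or the jar is moved by more than 25 mm or tipped (distance of any of amber_mid, cup_mid, jar_mid from where it was at the start of the episode above 0.025 m or angle between any of amber_mid, cup_mid, jar_mid's own z axis and vertical above 0.35 rad).
It also fails if it takes over 64 s, if anything falls off the work surface, if the arm or the gripper's body presses on something with over 40 N, if the wrist force passes 120 N, or if a joint passes its speed limit or range.

### The arm

A 6-joint arm with a two-finger parallel gripper is mounted at the origin on the work surface. World frame = base frame: x ahead of the robot, y to its left, z up, the work surface at z = 0. Lengths are in m, angles in rad, forces in N, time in s.
With the tool pointing down it reaches from about 0.35 to 0.775 m from the base axis. Payload 7.3 kg.
Tool frame: the origin (TCP) lies midway between the tips of the shut fingers; the grasp point (between the pads) lies 19 mm behind it (robot.grip_depth is the z of the grasp point in the tool frame, in m); z points along the fingers, y is the line along which they close (so a half turn about z gives the same grasp; the last joint's range is limited). The gripper opens to 92 mm and grips with 3 to 60 N. Pads are 19 mm wide; open, the fingers measure 130 mm over their backs; the gripper's body (75 mm by 190 mm) begins 47 mm behind the grasp point.
Start: joints at [1.035, 0.342, 1.524, -0, 1.275, -0.146], TCP at [0.199, 0.486, 0.227] pointing down, gripper open.
Joint ranges: [-2.53, 2.53], [-0.77, 2.02], [0.04, 2.7], [-1, 4.14], [0.28, 2.66], [-3.11, 3.11]. Speed limits (rad/s): [2.57, 2.57, 3.14, 3.14, 3.14, 3.14].

### API

Orientations are given as [roll, pitch, yaw] about the fixed x, y, z axes, in that order (R = Rz(yaw) Ry(pitch) Rx(roll)).
In Python, from cell import robot, viewer gives the robot as it stands.
- The arm moves only by the tool step_arm, never from a script. Its argument "increments" is a list of rows, each an object with "delta_pos": the shift along the tool's x, y, z in cm, a list of three; "dr": the turn, a rotation vector about the tool's x, y, z in degrees, a list of three; "fingers": the closure, from -1 (fully open) to 1 (shut), so that 0 is half open. In form: [{"delta_pos": [tx, ty, tz], "dr": [wx, wy, wz], "fingers": fingers}, ...]. A call has exactly 5 rows; each row is the pose to reach, as a shift and turn from the pose commanded when the call began, along the tool's axes at that moment; what a row does not reach only later rows make up. A row lasts 1/8 s, in which the tool goes at most 62.5 mm and 10.7 degrees, less where a joint would pass 70% of its speed; a pose out of reach is approached as far as the arm can. A call with a gripper value outside its range is refused whole. The fingers move at their own pace and stop on an object; "newtons" is the grip in N (left out, the last holds). Time passes only in rows, so rows that repeat a pose let the fingers close, or fill a call up. It gives the time, the measured TCP pose, the force, the opening and the grip force at its end, in the units of the state.
- robot.observe(): the state, without advancing time (a new reading comes with each control period).
- viewer.read_camera(name): name is "side" or "top"; returns the picture (420x560x3 uint8, red, green, blue); there is no depth.
- viewer.camera_params(name): a dict with "K" (3x3 intrinsics, pixels), "T" (4x4, takes a point from camera to world coordinates). Camera axes: x right, y down, z forward; pixel columns grow to the right and rows downward; lengths in m; the calibration is good to about 2 mm. A picture is of the moment at which its call begins. camera_params takes no time and is no camera call.
- robot.hand_in(): hands the job in; it is judged then, once.
The state is a dict: "time": time; "qpos": joint angles; "qvel": joint speeds; "joint_efforts": joint torques, N m; "tool_pos": TCP position; "tool_rot": TCP orientation; "contact_force": force on the tool from outside, world axes, zero at the start; "torque": the same for the moment, N m; "opening": finger opening in m; "grip_force": force on a finger pad.
Only numpy, scipy, OpenCV 4.12 (cv2) and the standard library are available. Lean on these libraries where they do the work, as an engineer would, in place of code of your own. Each camera call takes 0.05 s, during which the arm holds its last target. There are 200 camera calls.

## Working session

There is one attempt and no reset: what is moved stays moved. The work goes in short steps, Python scripts to look and compute and a tool call to move; the robot and the scene stay as the last step left them, time stands still between calls to the robot, and variables do not carry over. Pictures are saved under pics/ and viewed, at most 10 in all, crops included, and the job is handed in when it is done.

Besides the shell and the picture viewer there is one more tool, called after "Call:" as name([rows], argument=value, ...), one row to a line, values as JSON. step_arm: Moves the arm, as the interface text tells. Its arguments: {"type":"object","properties":{"increments":{"type":"array"},"newtons":{"type":"number"}},"required":["increments"]}

```bash
mkdir -p pics; python3 - <<'E'
from cell import robot, viewer
import cv2,numpy as np
for n in("side","top"):
    im=viewer.read_camera(n); cv2.imwrite(f"pics/{n}0.png",im[:,:,::-1])
    p=viewer.camera_params(n); print(n,np.round(p["K"],1).tolist(),np.round(p["T"],3).tolist())
print(robot.observe())
E
```

```text
side [[483.0, 0.0, 274.1], [0.0, 483.0, 219.0], [0.0, 0.0, 1.0]] [[0.715, -0.425, 0.555, 0.134], [-0.7, -0.44, 0.563, -0.365], [0.005, -0.791, -0.612, 0.607], [0.0, 0.0, 0.0, 1.0]]
top [[469.1, 0.0, 284.5], [0.0, 469.1, 211.9], [0.0, 0.0, 1.0]] [[0.004, -0.988, 0.152, 0.486], [-0.999, 0.003, 0.047, 0.09], [-0.047, -0.152, -0.987, 0.869], [0.0, 0.0, 0.0, 1.0]]
{'time': 0.1, 'qpos': array([ 1.03499032e+00,  3.42686839e-01,  1.52489971e+00, -9.83752025e-06,
        1.27538172e+00, -1.46003291e-01]), 'qvel': array([ 0.00103606, -0.00199085, -0.00351584,  0.0012089 ,  0.00206551,
        0.00033494]), 'joint_efforts': array([ 2.12229810e-03, -4.32004845e+01, -2.44694763e+01,  7.20178569e-02,
        5.26496745e-02, -3.35208085e-05]), 'tool_pos': array([0.19930744, 0.48532098, 0.22610451]), 'tool_rot': array([-3.14023031e+00, -1.90823717e-04,  2.75179268e+00]), 'contact_force': array([-0.37492975, -0.05898482, -0.20039635]), 'torque': array([ 0.03417067,  0.00715348, -0.00180559]), 'grip_force': 0.0, 'opening': 0.09151134950546626}
```

View pics/top0.png

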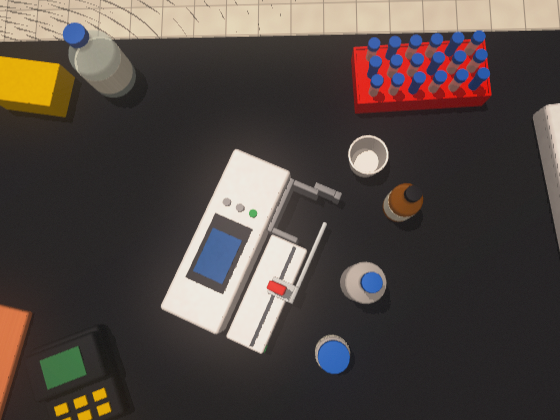

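View pics/side0.png

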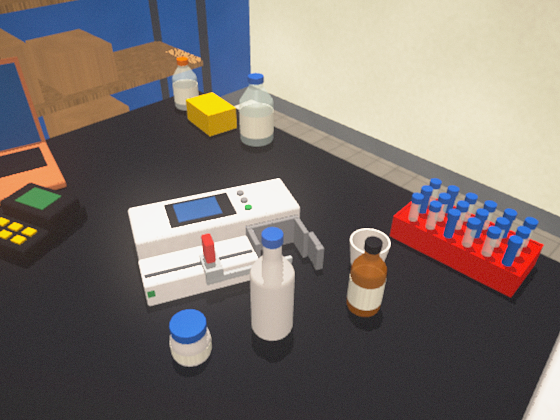

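Top view: the titrator body spans about (237,150)-(222,332) and its bay opens to the right. The red grip is at (277,288) and the wash cap at (372,282). The brown bottle is at (404,200), the cup at (368,157) and the jar at (333,355).

```bash
cat > h.py <<'E'
import cv2,numpy as np
from cell import robot,viewer
def ray(n,u,v):
    p=viewer.camera_params(n);K=np.array(p["K"]);T=np.array(p["T"])
    d=T[:3,:3]@np.linalg.solve(K,[u,v,1.]);return T[:3,3],d
def plane(n,u,v,z):
    o,d=ray(n,u,v);return o+d*(z-o[2])/d[2]
def tri(a,b):
    (o1,d1),(o2,d2)=ray("side",*a),ray("top",*b)
    s=np.linalg.lstsq(np.c_[d1,-d2],o2-o1,rcond=None)[0]
    p,q=o1+s[0]*d1,o2+s[1]*d2;return (p+q)/2,np.linalg.norm(p-q)
def blobs(im,kind,minarea=40):
    h=cv2.cvtColor(im,cv2.COLOR_RGB2HSV);H,S,V=cv2.split(h)
    m={"red":((H<6)|(H>174))&(S>170)&(V>90),"blue":(H>100)&(H<122)&(S>150)&(V>90),"white":(S<40)&(V>170)}[kind].astype(np.uint8)
    return [(c,cv2.contourArea(c)) for c in cv2.findContours(m,cv2.RETR_EXTERNAL,cv2.CHAIN_APPROX_NONE)[0] if cv2.contourArea(c)>minarea]
def cen(c):
    M=cv2.moments(c);return round(M["m10"]/M["m00"],1),round(M["m01"]/M["m00"],1)
E
python3 - <<'E'
from h import *
for n in("side","top"):
    im=cv2.cvtColor(cv2.imread(f"pics/{n}0.png"),cv2.COLOR_BGR2RGB)
    for k in("red","blue"):
        print(n,k,[(cen(c),a,cv2.boundingRect(c)) for c,a in blobs(im,k) if a<1500])
    if n=="top":
        for c,a in blobs(im,"white",300):
            r=cv2.minAreaRect(c); print("white",cen(c),a,np.round(cv2.boxPoints(r)).tolist(), cv2.approxPolyDP(c,5,True)[:,0].tolist() if a>2000 else "")
im=cv2.imread("pics/top0.png")[130:370,150:420]
cv2.imwrite("pics/c1.png",cv2.resize(im,None,fx=2.5,fy=2.5,interpolation=cv2.INTER_CUBIC))
E
```

```text
side red [((207.0, 240.0), 86.0, (202, 234, 12, 14))]
side blue [((187.5, 325.7), 968.5, (169, 309, 37, 35)), ((272.0, 233.9), 195.0, (262, 228, 21, 13)), ((518.3, 239.5), 522.0, (502, 217, 36, 49)), ((502.0, 223.7), 372.0, (487, 209, 30, 30)), ((480.9, 216.6), 366.5, (467, 201, 30, 37)), ((452.2, 207.0), 760.0, (430, 186, 48, 52)), ((425.1, 194.3), 333.0, (412, 179, 29, 34)), ((43.2, 127.2), 43.5, (39, 117, 9, 22)), ((140.5, 95.1), 703.0, (112, 81, 50, 29)), ((254.9, 76.1), 56.5, (247, 74, 16, 6)), ((220.9, 23.4), 1375.5, (206, 0, 38, 61))]
top red [((276.1, 287.4), 129.5, (267, 281, 19, 14)), ((445.0, 63.1), 80.5, (437, 55, 15, 17)), ((442.7, 46.1), 65.5, (436, 41, 14, 13)), ((463.4, 44.3), 59.5, (456, 39, 15, 11))]
top blue [((333.4, 357.0), 781.5, (318, 341, 32, 33)), ((371.2, 282.3), 306.5, (361, 273, 21, 20)), ((397.8, 78.7), 84.0, (392, 74, 12, 11)), ((376.5, 79.7), 90.5, (371, 74, 12, 12)), ((418.9, 77.3), 86.0, (413, 72, 13, 11)), ((440.3, 76.0), 91.0, (434, 71, 13, 11)), ((461.5, 74.9), 90.5, (456, 70, 12, 11)), ((483.0, 73.4), 96.0, (476, 68, 14, 12)), ((375.2, 61.4), 80.5
[... 378 characters left out ...]
, (452, 33, 12, 11)), ((436.6, 38.4), 93.5, (431, 33, 12, 12)), ((478.7, 36.1), 95.5, (473, 31, 13, 12)), ((73.5, 32.8), 301.5, (63, 23, 22, 20))]
white (267.7, 292.3) 4297.5 [[225.0, 337.0], [284.0, 204.0], [327.0, 223.0], [267.0, 356.0]] [[324, 222], [295, 287], [306, 250], [271, 235], [227, 337], [263, 350], [287, 300], [267, 290], [267, 282], [286, 285], [292, 301]]
white (224.8, 240.8) 10753.5 [[159.0, 308.0], [233.0, 145.0], [290.0, 172.0], [217.0, 334.0]] [[237, 149], [161, 304], [214, 333], [288, 175]]
white (366.6, 161.5) 443.0 [[345.0, 143.0], [384.0, 135.0], [391.0, 169.0], [352.0, 176.0]] 
white (554.4, 127.7) 486.5 [[545.0, 103.0], [559.0, 103.0], [559.0, 174.0], [545.0, 174.0]]
```

View pics/c1.png

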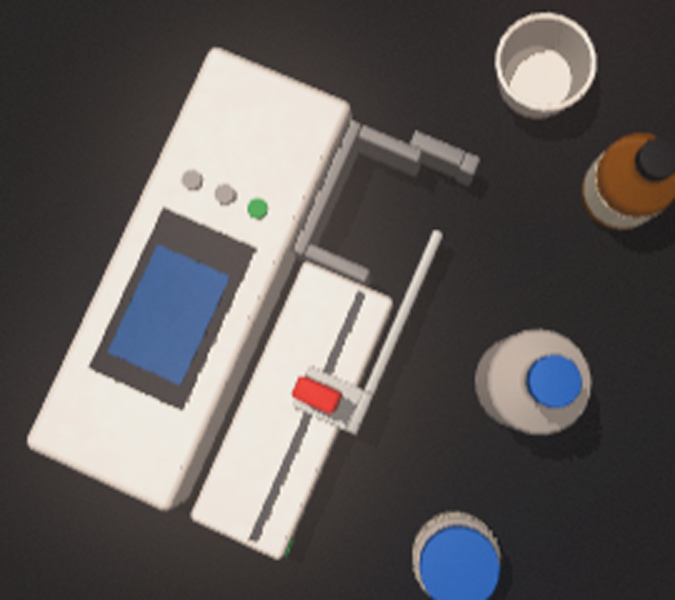

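Crop: dock corners read off at (÷2.5+offset) housing (274,235),(306,250),(262,353),(227,337); body (236,149),(290,171),(218,333),(161,307). Rigid fit next.

```bash
cat >> h.py <<'E'
def rigid(A,B):
    a,b=A.mean(0),B.mean(0);z=np.sum(((B-b)@[1,1j])*np.conj((A-a)@[1,1j]));th=np.angle(z)
    R=np.array([[np.cos(th),-np.sin(th)],[np.sin(th),np.cos(th)]]);return R,b-R@a,th
E
python3 - <<'E'
from h import *
D=[(35,52,48,274,234.8),(-35,52,48,306.4,249.6),(-35,247,48,262.4,353),(35,247,48,226.8,336.8),(155,-60,78,236,148.8),(45,-60,78,290,171.2),(45,246,78,218,333),(155,246,78,161,307)]
A=np.array([d[:2] for d in D])/1e3; B=np.array([plane("top",d[3],d[4],d[2]/1e3)[:2] for d in D])
R,t,th=rigid(A,B);print("home",t,"th",np.degrees(th));print("resid mm",np.round((A@R.T+t-B)*1e3,1).tolist())
f=lambda p:np.round(R.T@(np.array(p)[:2]-t)*1e3,1)
w,e=tri((272,236),(371.2,282.3));print("washcap",w,e,f(w))
w=plane("top",371.2,282.3,.190);print("cap plane top",w,f(w), "side", f(plane("side",272.0,231,.190)))
g,e=tri((207,238),(276.1,287.4));print("grip",g,e,f(g), f(plane("top",276.1,287.4,.097)))
for n,uv,z in(("jar",(333.4,357),.065),("amber",(412,193),.14),("cup",(368,154),.055)):
    p=plane("top",*uv,z);print(n,p,f(p))
# world targets
for n,p in(("grip",(-14,185)),("mouth",(-85,0)),("home",(0,0))):print(n,R@np.array(p)/1e3+t)
E
```

```text
home [0.60793444 0.09680215] th 66.26843388181078
resid mm [[2.6, 2.7], [0.5, -4.5], [-2.5, -1.2], [-0.5, 1.5], [5.1, 1.6], [1.8, -4.3], [-4.8, 0.4], [-2.1, 3.7]]
washcap [ 0.48877522 -0.00218816  0.1846375 ] 0.0009517646051795007 [-138.6   69.2]
cap plane top [ 0.48911502 -0.00177775  0.19      ] [-138.1   69.1] side [-134.5   68.2]
grip [0.4800314  0.13987254 0.10052672] 0.0017017321051804736 [-12.  134.4] [-12.  133.7]
jar [0.36754911 0.04618978 0.065     ] [-143.1  199.7]
amber [ 0.62768908 -0.07509216  0.14      ] [-149.4  -87.3]
cup [ 0.7150936  -0.01962664  0.055     ] [ -63.5 -145. ]
grip [0.43294352 0.15843963]
mouth [0.573726   0.01898966]
home [0.60793444 0.09680215]
```

Call:
step_arm([
  {"delta_pos": [-5,-2.5,0],"dr": [0,0,1.4],"fingers": -0.1},
  {"delta_pos": [-10,-5,0],"dr": [0,0,1.4],"fingers": -0.1},
  {"delta_pos": [-15,-7.5,0],"dr": [0,0,1.4],"fingers": -0.1},
  {"delta_pos": [-20,-10,0],"dr": [0,0,1.4],"fingers": -0.1},
  {"delta_pos": [-25,-12.5,0],"dr": [0,0,1.4],"fingers": -0.1},
])

```text
time: 0.72
tool_pos: [0.384, 0.2735, 0.2266]
tool_rot: [-3.142, -0.0, 2.728]
contact_force: [1.2, -0.0, -0.2]
opening: 0.0513
grip_force: 0.0
```

```bash
cat >> h.py <<'E'
TH=np.radians(66.27);RD=np.array([[np.cos(TH),-np.sin(TH)],[np.sin(TH),np.cos(TH)]]);HOME=np.array([.6079,.0968])
def dock(p):return np.round(RD.T@(np.array(p)[:2]-HOME)*1e3,1)
def st():
    s=robot.observe();print(round(s["time"],2),"dock mm",dock(s["tool_pos"]),"z",round(s["tool_pos"][2]*1e3,1),"rot",np.round(np.degrees(s["tool_rot"]),2),"F",np.round(s["contact_force"],1),"open",round(s["opening"]*1e3,1),"grip",round(s["grip_force"],1))
E
python3 -c "from h import *;st()"
```

```text
0.72 dock mm [ 71.7 276. ] z 226.6 rot [-1.8000e+02 -1.0000e-02  1.5627e+02] F [ 1.2 -0.  -0.2] open 51.3 grip 0.0
```

Call:
step_arm([
  {"delta_pos": [-4.8,-2.8,0],"dr": [0,0,0],"fingers": -0.1},
  {"delta_pos": [-9.5,-5.6,0],"dr": [0,0,0],"fingers": -0.1},
  {"delta_pos": [-14.2,-8.4,0],"dr": [0,0,0],"fingers": -0.1},
  {"delta_pos": [-14.2,-8.4,5],"dr": [0,0,0],"fingers": -0.1},
  {"delta_pos": [-14.2,-8.4,10.5],"dr": [0,0,0],"fingers": -0.1},
])

```text
time: 1.35
tool_pos: [0.4802, 0.1401, 0.1208]
tool_rot: [3.14, 0.002, 2.725]
contact_force: [-0.2, 0.3, -0.2]
opening: 0.0504
grip_force: 0.0
```

```bash
python3 - <<'E'
from h import *
a=viewer.read_camera("side")[120:320,110:330];b=viewer.read_camera("top")[180:380,170:390]
cv2.imwrite("pics/c2.png",cv2.resize(np.hstack([a,b])[:,:,::-1],None,fx=1.8,fy=1.8,interpolation=cv2.INTER_CUBIC));st()
E
```

```text
1.45 dock mm [-13.6 138.7] z 116.8 rot [-179.65   -0.58  156.23] F [-1.  -1.1  0.6] open 50.4 grip 0.0
```

View pics/c2.png

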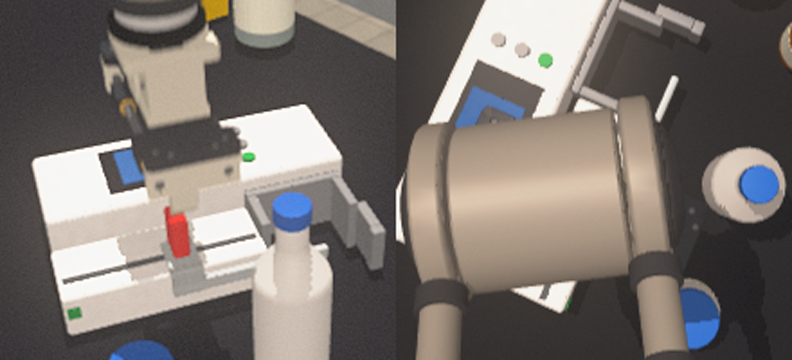

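Side crop: the fingers are right above the red grip at about (177,230) and lined up to straddle it. I'll descend.

Call:
step_arm([
  {"delta_pos": [-0.3,0,1.5],"dr": [0,0,0],"fingers": -0.1},
  {"delta_pos": [-0.3,0,3],"dr": [0,0,0],"fingers": -0.1},
  {"delta_pos": [-0.3,0,4.5],"dr": [0,0,0],"fingers": -0.1},
  {"delta_pos": [-0.3,0,5.2],"dr": [0,0,0],"fingers": -0.1},
  {"delta_pos": [-0.3,0,5.2],"dr": [0,0,0],"fingers": -0.1},
])

```text
time: 2.08
tool_pos: [0.482, 0.1398, 0.0694]
tool_rot: [-3.141, -0.001, 2.728]
contact_force: [0.9, 0.1, 0.0]
opening: 0.0502
grip_force: 0.0
```

Call:
step_arm([
  {"delta_pos": [0,0,0],"dr": [0,0,0],"fingers": 0.6},
  {"delta_pos": [0,0,0],"dr": [0,0,0],"fingers": 0.6},
  {"delta_pos": [0,0,0],"dr": [0,0,0],"fingers": 0.6},
  {"delta_pos": [0,0,0],"dr": [0,0,0],"fingers": 0.6},
  {"delta_pos": [0,0,0],"dr": [0,0,0],"fingers": 0.6},
], newtons=20)

```text
time: 2.7
tool_pos: [0.4818, 0.1387, 0.07]
tool_rot: [-3.14, -0.0, 2.728]
contact_force: [-2.1, -5.6, 3.4]
opening: 0.0297
grip_force: 20.0
```

```bash
python3 -c "from h import *;st()"
```

```text
2.7 dock mm [-12.4 132.4] z 70.0 rot [-179.9   -0.   156.3] F [-2.1 -5.6  3.4] open 29.7 grip 20.0
```

Call:
step_arm([
  {"delta_pos": [1.2,0,0],"dr": [0,0,0],"fingers": 0.6},
  {"delta_pos": [2.4,0,0],"dr": [0,0,0],"fingers": 0.6},
  {"delta_pos": [3.6,0,0],"dr": [0,0,0],"fingers": 0.6},
  {"delta_pos": [4.5,0,0],"dr": [0,0,0],"fingers": 0.6},
  {"delta_pos": [4.8,0,0],"dr": [0,0,0],"fingers": 0.6},
])

```text
time: 3.32
tool_pos: [0.4378, 0.1581, 0.0701]
tool_rot: [-3.14, 0.001, 2.728]
contact_force: [-0.3, -7.3, 1.9]
opening: 0.0299
grip_force: 20.0
```

Call:
step_arm([
  {"delta_pos": [0.2,0,0],"dr": [0,0,0],"fingers": 0.6},
  {"delta_pos": [0.4,0,0],"dr": [0,0,0],"fingers": 0.6},
  {"delta_pos": [0.6,0,0],"dr": [0,0,0],"fingers": 0.6},
  {"delta_pos": [0.8,0,0],"dr": [0,0,0],"fingers": 0.6},
  {"delta_pos": [0.8,0,0],"dr": [0,0,0],"fingers": 0.6},
])

```text
time: 3.95
tool_pos: [0.4343, 0.1597, 0.0702]
tool_rot: [-3.141, 0.008, 2.729]
contact_force: [10.4, -16.8, -7.2]
opening: 0.0298
grip_force: 20.0
```

```bash
python3 -c "from h import *;st();s=robot.observe()['contact_force'];print(RD.T@s[:2])"
```

```text
3.95 dock mm [-12.2 184.2] z 70.2 rot [-179.96    0.44  156.34] F [ 10.4 -16.8  -7.2] open 29.8 grip 20.0
[-11.14974014 -16.29712605]
```

End stop reached: y=184 of an expected 185, with force rising to 16 N. I'll release and rise.

Call:
step_arm([
  {"delta_pos": [-0.3,0,0],"dr": [0,0,0],"fingers": -0.1},
  {"delta_pos": [-0.3,0,0],"dr": [0,0,0],"fingers": -0.1},
  {"delta_pos": [-0.3,0,0],"dr": [0,0,0],"fingers": -0.1},
  {"delta_pos": [-0.3,0,-3],"dr": [0,0,0],"fingers": -0.1},
  {"delta_pos": [-0.3,0,-8],"dr": [0,0,0],"fingers": -0.1},
])

```text
time: 4.58
tool_pos: [0.4323, 0.1612, 0.1495]
tool_rot: [-3.139, -0.004, 2.728]
contact_force: [0.8, 0.7, -0.6]
opening: 0.0504
grip_force: 0.0
```

Call:
step_arm([
  {"delta_pos": [0,0,-5],"dr": [0,0,0],"fingers": -0.1},
  {"delta_pos": [0,0,-9],"dr": [0,0,0],"fingers": -0.1},
  {"delta_pos": [0,0,-9],"dr": [0,0,0],"fingers": -0.1},
  {"delta_pos": [0,0,-9],"dr": [0,0,0],"fingers": -0.1},
  {"delta_pos": [0,0,-9],"dr": [0,0,0],"fingers": -0.1},
])

```text
time: 5.2
tool_pos: [0.4328, 0.161, 0.2383]
tool_rot: [-3.14, -0.002, 2.727]
contact_force: [0.5, -0.0, -0.2]
opening: 0.0506
grip_force: 0.0
```

```bash
python3 - <<'E'
from h import *
st()
for n in("side","top"):
    im=viewer.read_camera(n)
    print(n,[(cen(c),a) for c,a in blobs(im,"red") if a<400],[(cen(c),a) for c,a in blobs(im,"blue",150) if a<1500][:3])
    if n=="side":cv2.imwrite("pics/s3.png",im[:,:,::-1])
E
```

```text
5.2 dock mm [-11.6 186.1] z 238.3 rot [-1.7991e+02 -1.4000e-01  1.5627e+02] F [ 0.5 -0.  -0.2] open 50.6 grip 0.0
side [] [((187.6, 326.1), 935.5), ((272.2, 233.8), 195.5), ((518.3, 239.5), 523.5)]
top [((445.0, 63.1), 80.5), ((442.7, 46.1), 65.5), ((463.4, 44.3), 59.5)] [((336.8, 358.7), 555.0), ((371.2, 282.3), 307.5), ((479.6, 77.3), 173.0)]
```

View pics/s3.png

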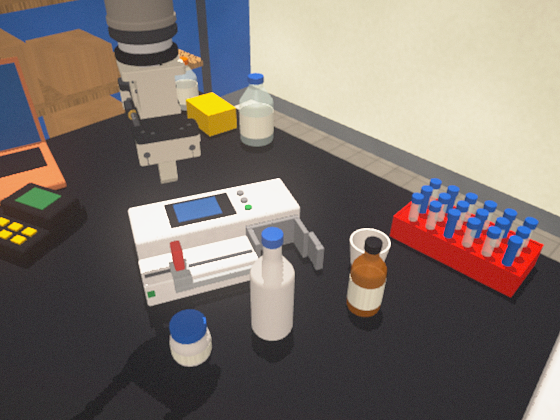

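The grip is at the open end and the bottles are undisturbed, with the wash cap at side pixel (272,236). Now over the wash bottle, turning so that the fingers close along the slide direction.

Call:
step_arm([
  {"delta_pos": [-2.4,-2.5,0],"dr": [0,0,10.5],"fingers": -0.4},
  {"delta_pos": [-4.8,-5,0],"dr": [0,0,21],"fingers": -0.4},
  {"delta_pos": [-7.1,-7.5,0],"dr": [0,0,31.5],"fingers": -0.4},
  {"delta_pos": [-9.4,-10.1,0],"dr": [0,0,42],"fingers": -0.4},
  {"delta_pos": [-11.7,-12.6,0],"dr": [0,0,52.5],"fingers": -0.4},
])

```text
time: 5.92
tool_pos: [0.4901, -0.0025, 0.239]
tool_rot: [-3.14, -0.001, 1.805]
contact_force: [0.3, 1.1, 0.1]
opening: 0.0645
grip_force: 0.0
```

Call:
step_arm([
  {"delta_pos": [0,0,0],"dr": [0,0,0],"fingers": -0.4},
  {"delta_pos": [0,0,0],"dr": [0,0,0],"fingers": -0.4},
  {"delta_pos": [0,0,0.5],"dr": [0,0,0],"fingers": -0.4},
  {"delta_pos": [0,0,1],"dr": [0,0,0],"fingers": -0.4},
  {"delta_pos": [0,0,1.5],"dr": [0,0,0],"fingers": -0.4},
])

```text
time: 6.55
tool_pos: [0.4898, -0.0009, 0.2242]
tool_rot: [-3.141, -0.0, 1.812]
contact_force: [0.1, 0.0, 0.2]
opening: 0.0641
grip_force: 0.0
```

```bash
python3 - <<'E'
from h import *
st();print(robot.observe()["tool_pos"])
cv2.imwrite("pics/s4.png",viewer.read_camera("side")[:,:,::-1])
E
```

```text
6.55 dock mm [-136.9   68.8] z 224.2 rot [-1.7999e+02 -1.0000e-02  1.0382e+02] F [0.1 0.  0.2] open 64.1 grip 0.0
[ 0.48981945 -0.0008872   0.22424615]
```

View pics/s4.png

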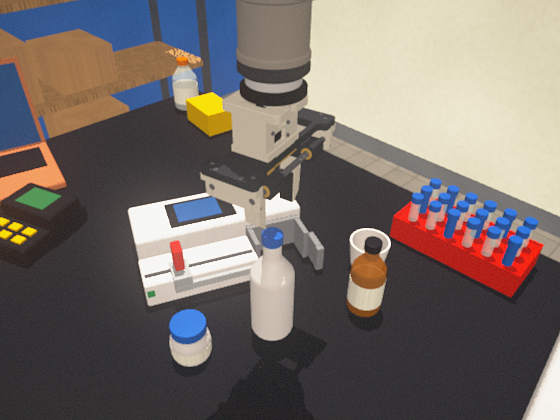

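Both fingers straddle the blue cap (272,238), and the TCP agrees with the measured cap axis to 1 mm. Descend, then grip gently.

Call:
step_arm([
  {"delta_pos": [-0.1,0,1.5],"dr": [0,0,0],"fingers": -0.4},
  {"delta_pos": [-0.1,0,3],"dr": [0,0,0],"fingers": -0.4},
  {"delta_pos": [-0.1,0,4.5],"dr": [0,0,0],"fingers": -0.4},
  {"delta_pos": [-0.1,0,6],"dr": [0,0,0],"fingers": -0.4},
  {"delta_pos": [-0.1,0,6.6],"dr": [0,0,0],"fingers": -0.4},
])

```text
time: 7.22
tool_pos: [0.4899, -0.0022, 0.1579]
tool_rot: [-3.14, -0.001, 1.811]
contact_force: [-0.3, 0.2, 0.4]
opening: 0.0643
grip_force: 0.0
```

Call:
step_arm([
  {"delta_pos": [0,0,0],"dr": [0,0,0],"fingers": 0.0},
  {"delta_pos": [0,0,0],"dr": [0,0,0],"fingers": 0.1},
  {"delta_pos": [0,0,0],"dr": [0,0,0],"fingers": 0.2},
  {"delta_pos": [0,0,0],"dr": [0,0,0],"fingers": 0.3},
  {"delta_pos": [0,0,0],"dr": [0,0,0],"fingers": 0.4},
], newtons=10)

```text
time: 7.85
tool_pos: [0.4902, -0.0023, 0.1589]
tool_rot: [3.141, 0.0, 1.811]
contact_force: [-1.2, -0.5, 1.8]
opening: 0.0297
grip_force: 10.0
```

Call:
step_arm([
  {"delta_pos": [0,0,0],"dr": [0,0,0],"fingers": 0.45},
  {"delta_pos": [0,0,0],"dr": [0,0,0],"fingers": 0.5},
  {"delta_pos": [0,0,0],"dr": [0,0,0],"fingers": 0.55},
  {"delta_pos": [0,0,0],"dr": [0,0,0],"fingers": 0.6},
  {"delta_pos": [0,0,0],"dr": [0,0,0],"fingers": 0.6},
])

```text
time: 8.48
tool_pos: [0.4904, -0.0023, 0.1589]
tool_rot: [3.141, 0.0, 1.811]
contact_force: [-0.3, -0.6, 5.1]
opening: 0.03
grip_force: 10.0
```

```bash
python3 -c "from h import *;st()"
```

```text
8.47 dock mm [-138.1   67.7] z 158.9 rot [1.7998e+02 1.0000e-02 1.0377e+02] F [-0.3 -0.6  5.1] open 30.0 grip 10.0
```

Gripped: the 30.0 mm opening matches the cap's diameter. Slide toward the mouth.

Call:
step_arm([
  {"delta_pos": [0,0,0],"dr": [0,0,0],"fingers": 0.6},
  {"delta_pos": [0,0,0],"dr": [0,0,0],"fingers": 0.6},
  {"delta_pos": [0,0.3,0],"dr": [0,0,0],"fingers": 0.6},
  {"delta_pos": [0,0.7,0],"dr": [0,0,0],"fingers": 0.6},
  {"delta_pos": [0,1.2,0],"dr": [0,0,0],"fingers": 0.6},
], newtons=40)

```text
time: 9.1
tool_pos: [0.5005, 0.0002, 0.1593]
tool_rot: [-3.138, -0.0, 1.812]
contact_force: [-8.4, -2.3, 16.9]
opening: 0.029
grip_force: 40.2
```

Call:
step_arm([
  {"delta_pos": [0,0.6,0],"dr": [0,0,0],"fingers": 0.6},
  {"delta_pos": [0,1.2,0],"dr": [0,0,0],"fingers": 0.6},
  {"delta_pos": [0,1.8,0],"dr": [0,0,0],"fingers": 0.6},
  {"delta_pos": [0,2.4,0],"dr": [0,0,0],"fingers": 0.6},
  {"delta_pos": [0,2.8,0],"dr": [0,0,0],"fingers": 0.6},
])

```text
time: 9.72
tool_pos: [0.5265, 0.0065, 0.1601]
tool_rot: [-3.135, 0.0, 1.812]
contact_force: [-11.5, -1.8, 22.4]
opening: 0.0321
grip_force: 45.7
```

```bash
python3 - <<'E'
from h import *
st()
cv2.imwrite("pics/s5.png",viewer.read_camera("side")[150:390,180:420,::-1])
E
```

```text
9.72 dock mm [-115.4   38.2] z 160.1 rot [-1.7964e+02  1.0000e-02  1.0381e+02] F [-11.5  -1.8  22.4] open 32.1 grip 45.7
```

View pics/s5.png

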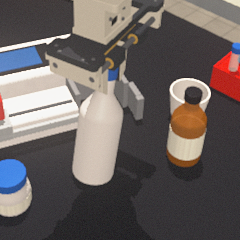

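The upward force rose to 22 N, so the foot is jamming and the bottle leans slightly. I'll release so it stands upright, then regrip unloaded.

Call:
step_arm([
  {"delta_pos": [0,-0.2,-0.2],"dr": [0,0,0],"fingers": 0.6},
  {"delta_pos": [0,-0.4,-0.2],"dr": [0,0,0],"fingers": 0.3},
  {"delta_pos": [0,-0.5,-0.2],"dr": [0,0,0],"fingers": 0.2},
  {"delta_pos": [0,-0.5,-0.2],"dr": [0,0,0],"fingers": 0.0},
  {"delta_pos": [0,-0.5,-0.2],"dr": [0,0,0],"fingers": -0.1},
], newtons=10)

```text
time: 10.4
tool_pos: [0.5243, 0.0061, 0.1605]
tool_rot: [-3.142, -0.0, 1.811]
contact_force: [-0.3, 0.8, -1.0]
opening: 0.0492
grip_force: 0.1
```

```bash
python3 - <<'E'
from h import *
st()
im=viewer.read_camera("side");print([(cen(c),a,cv2.boundingRect(c)) for c,a in blobs(im,"blue",30) if 200<cen(c)[0]<400 and cen(c)[1]>150])
t=viewer.read_camera("top")
cv2.imwrite("pics/s6.png",cv2.resize(np.hstack([im[150:390,180:420],t[150:390,240:480]])[:,:,::-1],None,fx=1.6,fy=1.6))
E
```

```text
10.4 dock mm [-116.7   40. ] z 160.5 rot [-1.8000e+02 -1.0000e-02  1.0376e+02] F [-0.3  0.8 -1. ] open 49.2 grip 0.1
[((288.4, 228.9), 49.0, (285, 223, 9, 11))]
```

View pics/s6.png

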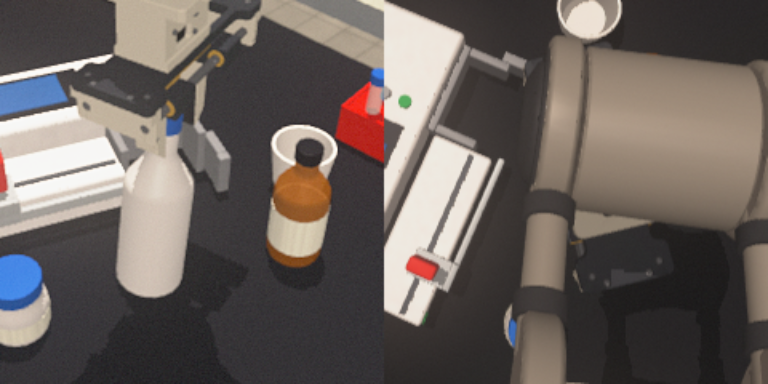

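The bottle still leans forward on the trailing finger: cap at about (288,229), foot at about (274,330). I'll ease the fingers back so it stands up.

Call:
step_arm([
  {"delta_pos": [0,-0.3,0],"dr": [0,0,0],"fingers": -0.1},
  {"delta_pos": [0,-0.6,0],"dr": [0,0,0],"fingers": -0.1},
  {"delta_pos": [0,-0.9,0],"dr": [0,0,0],"fingers": -0.1},
  {"delta_pos": [0,-1.2,0],"dr": [0,0,0],"fingers": -0.2},
  {"delta_pos": [0,-1.2,0],"dr": [0,0,0],"fingers": -0.3},
])

```text
time: 11.12
tool_pos: [0.5124, 0.0031, 0.1608]
tool_rot: [3.142, -0.0, 1.811]
contact_force: [-0.4, -1.4, -0.8]
opening: 0.0587
grip_force: 0.2
```

Call:
step_arm([
  {"delta_pos": [0,0,0],"dr": [0,0,0],"fingers": -0.4},
  {"delta_pos": [0,0,0],"dr": [0,0,0],"fingers": -0.4},
  {"delta_pos": [0,0,0],"dr": [0,0,0],"fingers": -0.4},
  {"delta_pos": [0,0,0],"dr": [0,0,0],"fingers": -0.4},
  {"delta_pos": [0,0,0],"dr": [0,0,0],"fingers": -0.4},
])

```text
time: 11.75
tool_pos: [0.5126, 0.0032, 0.1607]
tool_rot: [3.142, -0.0, 1.811]
contact_force: [-0.7, -0.8, -0.8]
opening: 0.0644
grip_force: 0.2
```

Call:
step_arm([
  {"delta_pos": [0,0,-2],"dr": [0,0,0],"fingers": -0.4},
  {"delta_pos": [0,0,-5],"dr": [0,0,0],"fingers": -0.4},
  {"delta_pos": [0,0,-8],"dr": [0,0,0],"fingers": -0.4},
  {"delta_pos": [0,0,-8],"dr": [0,0,0],"fingers": -0.4},
  {"delta_pos": [0,0,-8],"dr": [0,0,0],"fingers": -0.4},
])

```text
time: 12.38
tool_pos: [0.5122, 0.0032, 0.24]
tool_rot: [-3.141, -0.001, 1.811]
contact_force: [0.1, 1.3, -0.5]
opening: 0.0642
grip_force: 0.0
```

```bash
python3 - <<'E'
from h import *
st()
im=viewer.read_camera("side")
for c,a in blobs(im,"blue",30):
    if 200<cen(c)[0]<400 and cen(c)[1]>150: print(cen(c),a,cv2.boundingRect(c),dock(plane("side",cen(c)[0],cen(c)[1]+2.2,.185)))
# earlier cap offset check: initial blob centre (272,233.9)
print(dock(plane("side",272,236,.185)))
cv2.imwrite("pics/s7.png",cv2.resize(im[150:390,180:420,::-1],None,fx=2,fy=2))
E
```

```text
12.38 dock mm [-124.2   49.9] z 240.0 rot [-1.7995e+02 -3.0000e-02  1.0377e+02] F [ 0.1  1.3 -0.5] open 64.2 grip 0.0
[-138.9   69.8]
```

View pics/s7.png

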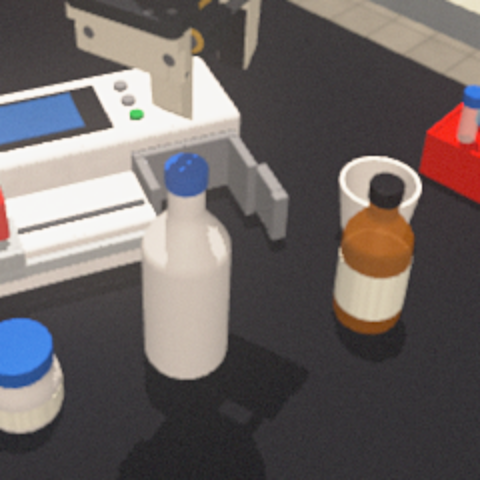

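The bottle stands upright again and almost where it began (cap at about (273,236)), so the cap grasp only tipped it. New plan: push low with the tool tilted 40° and one finger behind the bottle. First rotate and tilt up high.

Call:
step_arm([
  {"delta_pos": [2,-2,-1],"dr": [0,0,10],"fingers": -0.4},
  {"delta_pos": [4,-4,-2],"dr": [0,0,20],"fingers": -0.6},
  {"delta_pos": [5,-6,-3],"dr": [0,0,30],"fingers": -0.8},
  {"delta_pos": [5,-8,-4],"dr": [0,0,40],"fingers": -1},
  {"delta_pos": [5,-8,-5],"dr": [0,0,50],"fingers": -1},
])

```text
time: 13.05
tool_pos: [0.4215, 0.0328, 0.2902]
tool_rot: [-3.14, 0.001, 0.933]
contact_force: [0.4, -0.1, 1.0]
opening: 0.0911
grip_force: 0.0
```

Call:
step_arm([
  {"delta_pos": [0,0,0],"dr": [0,0,10],"fingers": -1},
  {"delta_pos": [0,0,0],"dr": [0,0,20],"fingers": -1},
  {"delta_pos": [0,0,0],"dr": [0,0,30],"fingers": -1},
  {"delta_pos": [0,0,0],"dr": [0,0,40],"fingers": -1},
  {"delta_pos": [0,0,0],"dr": [0,0,43.5],"fingers": -1},
])

```text
time: 13.68
tool_pos: [0.4226, 0.0327, 0.2896]
tool_rot: [-3.141, 0.002, 0.176]
contact_force: [-0.5, 0.5, -0.5]
opening: 0.0919
grip_force: 0.0
```

Call:
step_arm([
  {"delta_pos": [0,0,0],"dr": [0,9,0],"fingers": -1},
  {"delta_pos": [0,0,0],"dr": [0,18,0],"fingers": -1},
  {"delta_pos": [0,0,0],"dr": [0,27,0],"fingers": -1},
  {"delta_pos": [0,0,0],"dr": [0,36,0],"fingers": -1},
  {"delta_pos": [0,0,0],"dr": [0,40,0],"fingers": -1},
])

```text
time: 14.3
tool_pos: [0.4213, 0.0328, 0.289]
tool_rot: [-3.141, -0.699, 0.177]
contact_force: [0.4, -0.3, -0.5]
opening: 0.092
grip_force: 0.0
```

```bash
cat >> h.py <<'E'
from scipy.spatial.transform import Rotation as Ro
PSI=np.radians(56);d=np.array([np.cos(PSI),-np.sin(PSI)]);t=np.array([np.sin(PSI),np.cos(PSI)])
def go(x,y,z):  # dock mm target -> tool cm
    s=robot.observe();p=np.r_[RD@(np.array([x,y])/1e3)+HOME,z/1e3]
    r=Ro.from_euler("xyz",s["tool_rot"]).as_matrix();return np.round(r.T@(p-s["tool_pos"])*100,2)
def axes():
    s=robot.observe();r=Ro.from_euler("xyz",s["tool_rot"]).as_matrix();A=r.T@np.c_[np.r_[RD[:,0],0],np.r_[RD[:,1],0],[0,0,1]]
    return np.round(A.T,3).tolist() # rows: dock x, dock y, up in tool axes
E
python3 - <<'E'
from h import *
st();print(robot.observe()["qpos"].round(2));print(axes())
im=viewer.read_camera("side")
for c,a in blobs(im,"blue",30):
    if 200<cen(c)[0]<400 and cen(c)[1]>150: print(cen(c),a,cv2.boundingRect(c),dock(plane("side",cen(c)[0],cen(c)[1]+2.2,.185)))
B=np.array([-136,66])
F=B-65*d;T=F-60*t;print(T,"z100",go(*T,120))
E
```

```text
14.3 dock mm [-133.7  145. ] z 289.0 rot [-179.94  -40.04   10.14] F [ 0.4 -0.3 -0.5] open 92.0 grip 0.0
[-0.37 -0.26  2.2   0.57  0.67  0.66]
[[0.427, -0.83, 0.359], [-0.636, -0.558, -0.534], [0.643, -0.001, -0.766]]
(273.1, 232.8) 192.0 (263, 227, 21, 13) [-137.4   67.7]
[-222.08979308   86.33586801] z100 [-10.82  10.68  12.86]
```

Call:
step_arm([
  {"delta_pos": [-2.2,2.1,2.6],"dr": [0,0,0],"fingers": -1},
  {"delta_pos": [-4.4,4.3,5.2],"dr": [0,0,0],"fingers": -1},
  {"delta_pos": [-6.6,6.4,7.8],"dr": [0,0,0],"fingers": -1},
  {"delta_pos": [-8.8,8.6,10.4],"dr": [0,0,0],"fingers": -1},
  {"delta_pos": [-10.8,10.7,12.9],"dr": [0,0,0],"fingers": -1},
])

```text
time: 14.98
tool_pos: [0.4422, -0.0697, 0.1258]
tool_rot: [-3.139, -0.698, 0.179]
contact_force: [0.2, -0.8, -0.2]
opening: 0.0917
grip_force: 0.0
```

```bash
python3 - <<'E'
from h import *
st();print(robot.observe()["qpos"].round(2))
B=np.array([-136.7,66.7])
T=B-65*d-60*t;print(T,go(*T,26))
im=viewer.read_camera("side");cv2.imwrite("pics/s8.png",im[:,:,::-1])
E
```

```text
14.97 dock mm [-219.1   84.7] z 125.8 rot [-179.84  -39.98   10.25] F [ 0.2 -0.8 -0.2] open 91.7 grip 0.0
[-0.71  0.2   2.41  1.48  0.53 -0.65]
[-222.78979308   87.03586801] [-6.72  0.2   7.39]
```

View pics/s8.png

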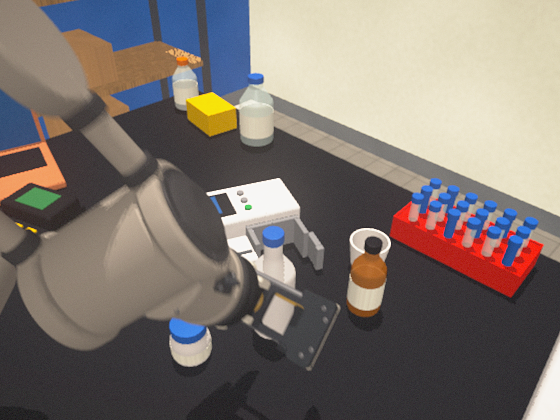

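The gripper comes down to the left of the brown bottle, clear of the jar (190,340) and behind the wash bottle. I'll descend in steps.

Call:
step_arm([
  {"delta_pos": [-1.4,0.1,1.5],"dr": [0,0,0],"fingers": -1},
  {"delta_pos": [-2.7,0.1,3],"dr": [0,0,0],"fingers": -1},
  {"delta_pos": [-4,0.2,4.4],"dr": [0,0,0],"fingers": -1},
  {"delta_pos": [-4,0.2,4.4],"dr": [0,0,0],"fingers": -1},
  {"delta_pos": [-4,0.2,4.4],"dr": [0,0,0],"fingers": -1},
])

```text
time: 15.65
tool_pos: [0.4405, -0.0711, 0.0683]
tool_rot: [-3.139, -0.699, 0.179]
contact_force: [-0.6, -1.6, 0.4]
opening: 0.0921
grip_force: 0.0
```

```bash
python3 - <<'E'
from h import *
st();print(robot.observe()["qpos"].round(2))
B=np.array([-136.7,66.7])
T=B-65*d-60*t;print(T,go(*T,26))
E
```

```text
15.65 dock mm [-221.1   85.7] z 68.3 rot [-179.84  -40.07   10.27] F [-0.6 -1.6  0.4] open 92.1 grip 0.0
[-0.72  0.4   2.48  1.91  0.57 -1.17]
[-222.78979308   87.03586801] [-2.88  0.07  3.11]
```

Call:
step_arm([
  {"delta_pos": [-0.9,0.1,1],"dr": [0,0,0],"fingers": -1},
  {"delta_pos": [-1.8,0.1,2],"dr": [0,0,0],"fingers": -1},
  {"delta_pos": [-2.9,0.1,3.1],"dr": [0,0,0],"fingers": -1},
  {"delta_pos": [-2.9,0.1,3.1],"dr": [0,0,0],"fingers": -1},
  {"delta_pos": [-2.9,0.1,3.1],"dr": [0,0,0],"fingers": -1},
])

```text
time: 16.27
tool_pos: [0.4386, -0.0728, 0.0263]
tool_rot: [-3.141, -0.7, 0.18]
contact_force: [-0.6, -0.5, 0.5]
opening: 0.0917
grip_force: 0.0
```

```bash
python3 - <<'E'
from h import *
st();print(robot.observe()["qpos"].round(2))
T=robot.observe();print(axes())
im=viewer.read_camera("side");cv2.imwrite("pics/s9.png",cv2.resize(im[180:400,150:400,::-1],None,fx=2.4,fy=2.4))
for c,a in blobs(im,"blue",30):
    if 150<cen(c)[0]<400 and cen(c)[1]>150: print(cen(c),a)
E
```

```text
16.27 dock mm [-223.5   86.8] z 26.3 rot [-179.94  -40.11   10.32] F [-0.6 -0.5  0.5] open 91.7 grip 0.0
[-0.73  0.56  2.51  2.16  0.66 -1.48]
[[0.428, -0.828, 0.362], [-0.634, -0.56, -0.533], [0.644, -0.001, -0.765]]
(273.1, 232.8) 194.0
```

View pics/s9.png

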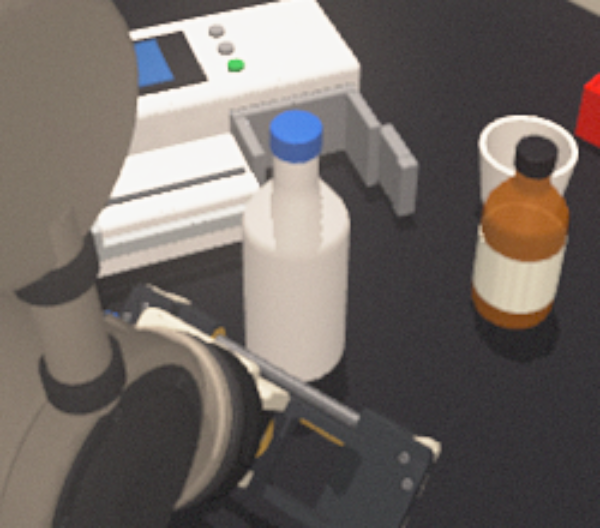

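The finger is low behind the wash bottle, and jar and brown bottle stand clear. I've now used up my picture views (11, one over the limit), so I'll go on with numbers only. Push forward.

Call:
step_arm([
  {"delta_pos": [0.5,0,0.4],"dr": [0,0,0],"fingers": -1},
  {"delta_pos": [0.9,0,0.8],"dr": [0,0,0],"fingers": -1},
  {"delta_pos": [1.4,0,1.2],"dr": [0,0,0],"fingers": -1},
  {"delta_pos": [1.9,0,1.6],"dr": [0,0,0],"fingers": -1},
  {"delta_pos": [2.3,0,1.93],"dr": [0,0,0],"fingers": -1},
])

```text
time: 16.95
tool_pos: [0.4678, -0.0672, 0.0253]
tool_rot: [-3.14, -0.698, 0.18]
contact_force: [-2.5, -0.5, 1.0]
opening: 0.0921
grip_force: 1.3
```

Call:
step_arm([
  {"delta_pos": [0.3,0,0.25],"dr": [0,0,0],"fingers": -1},
  {"delta_pos": [0.6,0,0.5],"dr": [0,0,0],"fingers": -1},
  {"delta_pos": [0.9,0,0.75],"dr": [0,0,0],"fingers": -1},
  {"delta_pos": [1.2,0,1.0],"dr": [0,0,0],"fingers": -1},
  {"delta_pos": [1.5,0,1.26],"dr": [0,0,0],"fingers": -1},
])

```text
time: 17.58
tool_pos: [0.4872, -0.064, 0.0255]
tool_rot: [-3.14, -0.699, 0.179]
contact_force: [-1.1, 0.0, 0.1]
opening: 0.0919
grip_force: 1.1
```

```bash
cat >> h.py <<'E'
def look():
    st();im=viewer.read_camera("side")
    for c,a in blobs(im,"blue",30):
        u,v=cen(c)
        if 140<u<400 and v>140: print("blue",(u,v),a,cv2.boundingRect(c),"cap dock",dock(plane("side",u,v+2.2,.185))+[.8,-.9])
    # amber cap/body: dark-orange blob
    h=cv2.cvtColor(im,cv2.COLOR_RGB2HSV);m=((h[...,0]>5)&(h[...,0]<16)&(h[...,1]>190)&(h[...,2]>60)).astype(np.uint8);m[:200]=0;m[:,:300]=0;m[:,430:]=0
    M=cv2.moments(m,True);print("amber",round(M["m10"]/max(M["m00"],1),1),round(M["m01"]/max(M["m00"],1),1),M["m00"])
E
python3 -c "
from h import *
look()
import h
im0=cv2.cvtColor(cv2.imread('pics/side0.png'),cv2.COLOR_BGR2RGB)
hh=cv2.cvtColor(im0,cv2.COLOR_RGB2HSV);m=((hh[...,0]>5)&(hh[...,0]<16)&(hh[...,1]>190)&(hh[...,2]>60)).astype(np.uint8);m[:200]=0;m[:,:300]=0;m[:,430:]=0
M=cv2.moments(m,True);print('amber0',M['m10']/M['m00'],M['m01']/M['m00'],M['m00'])"
```

```text
17.57 dock mm [-195.8   45.8] z 25.5 rot [-179.91  -40.04   10.27] F [-1.1  0.   0.1] open 91.9 grip 1.1
blue (279.4, 223.4) 174.5 (270, 217, 20, 13) cap dock [-120.3   51.2]
amber 368.2 280.1 444.0
amber0 368.12975391498884 279.7762863534676 447.0
```

Call:
step_arm([
  {"delta_pos": [-0.4,0,-0.34],"dr": [0,0,0],"fingers": -1},
  {"delta_pos": [-0.4,-0.6,-0.34],"dr": [0,0,0],"fingers": -1},
  {"delta_pos": [-0.4,-0.7,-0.34],"dr": [0,0,0],"fingers": -1},
  {"delta_pos": [-0.2,-0.9,-0.17],"dr": [0,0,0],"fingers": -1},
  {"delta_pos": [0,-1.2,0],"dr": [0,0,0],"fingers": -1},
])

```text
time: 18.25
tool_pos: [0.4848, -0.0521, 0.0254]
tool_rot: [-3.14, -0.698, 0.179]
contact_force: [-0.8, -1.7, 0.9]
opening: 0.0917
grip_force: 1.1
```

Call:
step_arm([
  {"delta_pos": [0.3,0,0.25],"dr": [0,0,0],"fingers": -1},
  {"delta_pos": [0.6,0,0.5],"dr": [0,0,0],"fingers": -1},
  {"delta_pos": [0.9,0,0.75],"dr": [0,0,0],"fingers": -1},
  {"delta_pos": [1.2,0,1.0],"dr": [0,0,0],"fingers": -1},
  {"delta_pos": [1.5,0,1.26],"dr": [0,0,0],"fingers": -1},
])

```text
time: 18.88
tool_pos: [0.5043, -0.0486, 0.0255]
tool_rot: [-3.14, -0.699, 0.179]
contact_force: [-1.8, -0.8, -0.5]
opening: 0.0916
grip_force: 1.1
```

```bash
cat >> h.py <<'E'
def rel(B):
    p=dock(robot.observe()["tool_pos"]);F=p+55*t;r=np.array(B)-F;print("rel finger: d",r@d,"t",r@t," rel tcp t",(np.array(B)-p)@t)
E
python3 -c "
from h import *
look()"
```

```text
18.88 dock mm [-174.8   36.3] z 25.5 rot [-179.91  -40.04   10.28] F [-1.8 -0.8 -0.5] open 91.6 grip 1.1
blue (285.8, 214.5) 164.0 (276, 209, 20, 12) cap dock [-104.4   35.2]
amber 368.4 280.8 416.0
```

Call:
step_arm([
  {"delta_pos": [0.3,-0.1,0.25],"dr": [0,0,0],"fingers": -1},
  {"delta_pos": [0.6,-0.1,0.5],"dr": [0,0,0],"fingers": -1},
  {"delta_pos": [0.9,-0.2,0.75],"dr": [0,0,0],"fingers": -1},
  {"delta_pos": [1.2,-0.3,1.0],"dr": [0,0,0],"fingers": -1},
  {"delta_pos": [1.5,-0.4,1.26],"dr": [0,0,0],"fingers": -1},
])

```text
time: 19.55
tool_pos: [0.5228, -0.0411, 0.0255]
tool_rot: [-3.14, -0.699, 0.179]
contact_force: [-1.5, -0.7, -0.4]
opening: 0.0919
grip_force: 1.1
```

Call:
step_arm([
  {"delta_pos": [0.3,0,0.25],"dr": [0,0,0],"fingers": -1},
  {"delta_pos": [0.6,0,0.5],"dr": [0,0,0],"fingers": -1},
  {"delta_pos": [0.9,0,0.75],"dr": [0,0,0],"fingers": -1},
  {"delta_pos": [1.2,0,1.0],"dr": [0,0,0],"fingers": -1},
  {"delta_pos": [1.2,0,1.0],"dr": [0,0,0],"fingers": -1},
])

```text
time: 20.18
tool_pos: [0.5384, -0.0384, 0.0257]
tool_rot: [-3.14, -0.699, 0.18]
contact_force: [-0.5, -1.5, -0.7]
opening: 0.0919
grip_force: 0.3
```

```bash
python3 -c "
from h import *
look()"
```

```text
20.18 dock mm [-151.7    9.3] z 25.7 rot [-179.93  -40.07   10.31] F [-0.5 -1.5 -0.7] open 91.9 grip 0.3
blue (187.1, 326.6) 910.5 (169, 311, 37, 33) cap dock [-255.3  212.6]
blue (295.1, 201.0) 159.0 (286, 195, 19, 16) cap dock [-78.4   9.9]
amber 369.7 276.4 393.0
```

Call:
step_arm([
  {"delta_pos": [0.2,-0.1,0.17],"dr": [0,0,0],"fingers": -1},
  {"delta_pos": [0.4,-0.2,0.34],"dr": [0,0,0],"fingers": -1},
  {"delta_pos": [0.6,-0.2,0.5],"dr": [0,0,0],"fingers": -1},
  {"delta_pos": [0.9,-0.2,0.75],"dr": [0,0,0],"fingers": -1},
  {"delta_pos": [0.9,-0.2,0.75],"dr": [0,0,0],"fingers": -1},
])

```text
time: 20.85
tool_pos: [0.5495, -0.0343, 0.0257]
tool_rot: [-3.14, -0.699, 0.18]
contact_force: [-0.4, -0.4, -0.6]
opening: 0.0916
grip_force: 0.4
```

```bash
python3 -c "
from h import *
look()"
```

```text
20.85 dock mm [-143.5    0.7] z 25.7 rot [-179.93  -40.07   10.31] F [-0.4 -0.4 -0.6] open 91.6 grip 0.4
blue (187.4, 325.6) 981.5 (169, 309, 38, 35) cap dock [-254.1  211.9]
blue (192.9, 209.4) 375.0 (174, 201, 47, 18) cap dock [-46.2 157.4]
blue (297.5, 197.5) 176.5 (288, 191, 20, 19) cap dock [-71.4   3.1]
amber 369.7 277.6 389.0
```

Bottle at dock (-71,3), in front of the bay, with jar and brown bottle unmoved. Back off and close the fingers for the final push along dock x.

Call:
step_arm([
  {"delta_pos": [-0.5,0,-0.42],"dr": [0,0,0],"fingers": -1},
  {"delta_pos": [-1.1,0,-0.92],"dr": [0,0,0],"fingers": -0.5},
  {"delta_pos": [-1.1,0,-0.92],"dr": [0,0,0],"fingers": 0.5},
  {"delta_pos": [-1.1,0,-0.92],"dr": [0,0,0],"fingers": 1},
  {"delta_pos": [-1.1,0,-0.92],"dr": [0,0,0],"fingers": 1},
])

```text
time: 21.52
tool_pos: [0.5352, -0.037, 0.0257]
tool_rot: [-3.14, -0.699, 0.179]
contact_force: [0.0, -0.8, -0.3]
opening: 0.0564
grip_force: 0.0
```

```bash
python3 -c "
from h import *
st();print(go(-136,0,26),axes()[0])"
```

```text
21.52 dock mm [-151.7   12.7] z 25.7 rot [-179.92  -40.06   10.28] F [ 0.  -0.8 -0.3] open 56.4 grip 0.0
[ 1.5  -0.59  1.22] [0.428, -0.828, 0.361]
```

Call:
step_arm([
  {"delta_pos": [0,0,0],"dr": [0,0,0],"fingers": 1},
  {"delta_pos": [0,0,0],"dr": [0,0,0],"fingers": 1},
  {"delta_pos": [0.5,-0.2,0.4],"dr": [0,0,0],"fingers": 1},
  {"delta_pos": [1.0,-0.4,0.8],"dr": [0,0,0],"fingers": 1},
  {"delta_pos": [1.5,-0.6,1.2],"dr": [0,0,0],"fingers": 1},
])

```text
time: 22.15
tool_pos: [0.5534, -0.0272, 0.0261]
tool_rot: [-3.14, -0.699, 0.18]
contact_force: [-0.4, 0.1, -0.2]
opening: 0.0063
grip_force: 0.0
```

Call:
step_arm([
  {"delta_pos": [0.26,-0.5,0.22],"dr": [0,0,0],"fingers": 1},
  {"delta_pos": [0.51,-1.0,0.43],"dr": [0,0,0],"fingers": 1},
  {"delta_pos": [0.77,-1.5,0.65],"dr": [0,0,0],"fingers": 1},
  {"delta_pos": [1.03,-2.0,0.87],"dr": [0,0,0],"fingers": 1},
  {"delta_pos": [1.28,-2.5,1.08],"dr": [0,0,0],"fingers": 1},
])

```text
time: 22.78
tool_pos: [0.5648, 0.0002, 0.026]
tool_rot: [-3.14, -0.698, 0.179]
contact_force: [-1.2, -2.0, 1.0]
opening: 0.0004
grip_force: 1.3
```

```bash
python3 -c "
from h import *
look()"
```

```text
22.77 dock mm [-105.8    0.6] z 26.0 rot [-179.91  -40.01   10.25] F [-1.2 -2.   1. ] open 0.4 grip 1.3
blue (187.4, 325.6) 979.5 (169, 309, 37, 35) cap dock [-254.1  211.9]
blue (295.4, 196.0) 235.0 (286, 188, 19, 18) cap dock [-66.7   4.5]
amber 368.0 280.3 420.0
```

```bash
cat >> h.py <<'E'
def cap(im,lo):
    h=cv2.cvtColor(im,cv2.COLOR_RGB2HSV);m=((h[...,0]>100)&(h[...,0]<125)&(h[...,1]>130)&(h[...,2]>40)).astype(np.uint8)
    return [(cen(c),cv2.boundingRect(c),a) for c in cv2.findContours(m,0,1)[0] if (a:=cv2.contourArea(c))>60 and lo[0]<cen(c)[0]<lo[1] and lo[2]<cen(c)[1]<lo[3]]
def whitefoot(im,u0,u1,v0,v1):
    h=cv2.cvtColor(im,cv2.COLOR_RGB2HSV);m=((h[...,1]<60)&(h[...,2]>110));ys,xs=np.nonzero(m[v0:v1,u0:u1]);return ys.max()+v0 if len(ys) else None
E
python3 - <<'E'
from h import *
im0=cv2.cvtColor(cv2.imread("pics/side0.png"),cv2.COLOR_BGR2RGB);t0=cv2.cvtColor(cv2.imread("pics/top0.png"),cv2.COLOR_BGR2RGB)
print(cap(im0,(240,310,150,260)),cap(t0,(340,400,220,320)))
im=viewer.read_camera("side");tp=viewer.read_camera("top");c=cap(im,(260,330,150,260));print(c,cap(tp,(250,400,150,330)))
c0=cap(im0,(240,310,150,260))
for z in(.18,.185):print(z,dock(plane("side",*c0[0][0],z)),[dock(plane("side",*x[0],z)) for x in c])
cv2.imwrite("pics/dbg.png",im[:,:,::-1])
g=im[170:300:8,295].tolist();print([x for x in g])
E
```

```text
[((272.7, 236.6), (262, 227, 21, 22), 296.0)] [((371.3, 282.3), (361, 272, 22, 21), 317.0)]
[((295.0, 195.9), (286, 187, 19, 19), 277.0)] [((338.4, 217.8), (329, 208, 20, 20), 285.0)]
0.18 [-134.8   67.3] [array([-55.1,   0.8])]
0.185 [-140.4   69.4] [array([-61.7,   3.7])]
[[72, 66, 69], [70, 64, 63], [73, 67, 61], [64, 128, 228], [65, 92, 156], [213, 198, 183], [213, 198, 185], [219, 206, 193], [219, 207, 193], [215, 202, 189], [206, 192, 181], [102, 83, 59], [182, 169, 150], [58, 58, 59], [56, 57, 56], [52, 53, 57], [124, 102, 70]]
```

```bash
cat >> h.py <<'E'
def both():
    st();a=cap(viewer.read_camera("side"),(255,400,120,260));b=cap(viewer.read_camera("top"),(260,400,120,330))
    for x in b:print("top",x,dock(plane("top",*x[0],.19)))
    for x in a:print("side",x,dock(plane("side",*x[0],.183)))
    if a and b:
        p,e=tri(a[0][0],b[0][0]);print("tri z",p[2].round(3),dock(p),round(e,4))
E
python3 - <<'E'
from h import *
both();print(axes()[0])
E
```

```text
22.93 dock mm [-105.6    0.7] z 26.0 rot [-179.91  -40.03   10.32] F [ 0.3 -1.1 -0.1] open 0.5 grip 0.3
top ((338.5, 218.0), (329, 208, 20, 20), 284.0) [-59.6   2.6]
side ((295.0, 196.1), (286, 187, 19, 19), 276.0) [-59.5   2.7]
tri z 0.183 [-59.5   2.1] 0.0011
[0.428, -0.828, 0.361]
```

Call:
step_arm([
  {"delta_pos": [-0.2,-0.2,-0.2],"dr": [0,0,0],"fingers": 1},
  {"delta_pos": [0.1,-0.8,0.09],"dr": [0,0,0],"fingers": 1},
  {"delta_pos": [0.4,-1.4,0.34],"dr": [0,0,0],"fingers": 1},
  {"delta_pos": [0.7,-2.1,0.59],"dr": [0,0,0],"fingers": 1},
  {"delta_pos": [1.03,-2.7,0.87],"dr": [0,0,0],"fingers": 1},
])

```text
time: 23.65
tool_pos: [0.5733, 0.0298, 0.026]
tool_rot: [-3.14, -0.699, 0.18]
contact_force: [-2.7, -2.6, 1.7]
opening: 0.0003
grip_force: 1.7
```

```bash
python3 -c "
from h import *
both()"
```

```text
23.65 dock mm [-75.3   4.7] z 26.0 rot [-179.91  -40.03   10.3 ] F [-2.7 -2.6  1.7] open 0.3 grip 1.7
top ((322.1, 206.6), (313, 197, 20, 20), 280.0) [-31.2  -3.3]
side ((291.6, 186.3), (283, 178, 19, 18), 260.5) [-32.9  -2.6]
tri z 0.181 [-30.7  -4.2] 0.0012
```

Call:
step_arm([
  {"delta_pos": [-0.1,0.6,-0.05],"dr": [0,0,0],"fingers": 1},
  {"delta_pos": [0.3,0.0,0.25],"dr": [0,0,0],"fingers": 1},
  {"delta_pos": [0.7,-0.7,0.6],"dr": [0,0,0],"fingers": 1},
  {"delta_pos": [1.1,-1.3,0.9],"dr": [0,0,0],"fingers": 1},
  {"delta_pos": [1.5,-2.0,1.27],"dr": [0,0,0],"fingers": 1},
])

```text
time: 24.38
tool_pos: [0.5873, 0.0521, 0.0251]
tool_rot: [-3.14, -0.694, 0.177]
contact_force: [-26.8, -20.0, 23.4]
opening: 0.0003
grip_force: 16.8
```

```bash
python3 -c "
from h import *
both()"
```

```text
24.38 dock mm [-49.3   0.9] z 25.1 rot [-179.91  -39.79   10.16] F [-26.8 -20.   23.4] open 0.3 grip 16.8
top ((307.9, 198.1), (298, 189, 20, 19), 274.5) [-7.1 -6.6]
side ((287.8, 177.7), (279, 169, 19, 18), 247.0) [-7.8 -6.3]
tri z 0.182 [-6.4 -7.5] 0.0011
```

Force 41 N with an upward part: the gripper body's lower edge is on the rail housing. Back off, yaw 11° away from the housing and raise slightly.

Call:
step_arm([
  {"delta_pos": [-0.3,0.6,-0.3],"dr": [0,0,0],"fingers": 1},
  {"delta_pos": [-0.4,0.8,-0.36],"dr": [0,0,0],"fingers": 1},
  {"delta_pos": [-0.5,1.2,-0.5],"dr": [2,0,-2.3],"fingers": 1},
  {"delta_pos": [-0.3,1.4,-0.5],"dr": [4.5,0,-5.3],"fingers": 1},
  {"delta_pos": [-0.1,1.5,-0.4],"dr": [7.1,0,-8.4],"fingers": 1},
])

```text
time: 25.1
tool_pos: [0.5887, 0.037, 0.0285]
tool_rot: [-3.139, -0.7, 0.374]
contact_force: [0.7, 0.0, -0.2]
opening: 0.0006
grip_force: 0.0
```

```bash
python3 -c "
from h import *
both();print(axes());print(go(-60,-5,29))"
```

```text
25.1 dock mm [-62.5  -6.5] z 28.5 rot [-179.88  -40.09   21.41] F [ 0.7  0.  -0.2] open 0.6 grip 0.0
top ((307.9, 198.2), (298, 189, 20, 19), 276.0) [-7.2 -6.5]
side ((288.4, 176.7), (279, 169, 19, 18), 222.0) [-5.4 -8.3]
tri z 0.184 [-6.7 -7.6] 0.0002
[[0.541, -0.706, 0.457], [-0.541, -0.708, -0.455], [0.645, -0.001, -0.765]]
[ 0.05 -0.41 -0.  ]
```

Call:
step_arm([
  {"delta_pos": [0.3,0,0.25],"dr": [0,0,0],"fingers": 1},
  {"delta_pos": [0.5,-0.2,0.4],"dr": [0,0,0],"fingers": 1},
  {"delta_pos": [0.7,-0.5,0.6],"dr": [0,0,0],"fingers": 1},
  {"delta_pos": [0.85,-0.7,0.72],"dr": [0,0,0],"fingers": 1},
  {"delta_pos": [1.03,-0.92,0.87],"dr": [0,0,0],"fingers": 1},
])

```text
time: 25.82
tool_pos: [0.5969, 0.0502, 0.028]
tool_rot: [-3.14, -0.697, 0.37]
contact_force: [-6.8, -5.1, 5.4]
opening: 0.0003
grip_force: 4.5
```

```bash
python3 -c "
from h import *
both()
print(RD.T@robot.observe()['contact_force'][:2])"
```

```text
25.82 dock mm [-47.1  -8.7] z 28.0 rot [-179.88  -39.95   21.21] F [-6.8 -5.1  5.4] open 0.3 grip 4.5
top ((305.9, 197.1), (296, 188, 20, 19), 271.0) [-3.8 -6.8]
side ((288.6, 175.0), (278, 168, 19, 17), 182.0) [ -0.8 -10.5]
tri z 0.185 [-3.7 -8.4] 0.0016
[-5.17766527  3.0340405 ]
```

Call:
step_arm([
  {"delta_pos": [0.05,-0.07,0.05],"dr": [0,0,0],"fingers": 1},
  {"delta_pos": [0.11,-0.14,0.09],"dr": [0,0,0],"fingers": 1},
  {"delta_pos": [0.16,-0.21,0.14],"dr": [0,0,0],"fingers": 1},
  {"delta_pos": [0.22,-0.28,0.18],"dr": [0,0,0],"fingers": 1},
  {"delta_pos": [0.27,-0.35,0.23],"dr": [0,0,0],"fingers": 1},
])

```text
time: 26.55
tool_pos: [0.5984, 0.054, 0.0279]
tool_rot: [-3.14, -0.696, 0.369]
contact_force: [-10.1, -7.9, 7.8]
opening: 0.0
grip_force: 5.8
```

```bash
python3 -c "
from h import *
both()
print(RD.T@robot.observe()['contact_force'][:2])"
```

```text
26.55 dock mm [-43.   -8.5] z 27.9 rot [-179.9   -39.9    21.15] F [-10.1  -7.9   7.8] open 0.0 grip 5.8
top ((303.4, 196.2), (294, 187, 20, 19), 270.0) [ 0.1 -6.6]
side ((287.7, 173.8), (277, 167, 19, 17), 181.5) [  3.1 -10.5]
tri z 0.185 [ 0.3 -8.3] 0.0018
[-11.204979     6.37592415]
```

Call:
step_arm([
  {"delta_pos": [0.05,-0.07,0.05],"dr": [0,0,0],"fingers": 1},
  {"delta_pos": [0.11,-0.14,0.09],"dr": [0,0,0],"fingers": 1},
  {"delta_pos": [0.16,-0.21,0.14],"dr": [0,0,0],"fingers": 1},
  {"delta_pos": [0.16,-0.21,0.14],"dr": [0,0,0],"fingers": 1},
  {"delta_pos": [0.16,-0.21,0.14],"dr": [0,0,0],"fingers": 1},
])

```text
time: 27.28
tool_pos: [0.5996, 0.0567, 0.028]
tool_rot: [-3.14, -0.696, 0.369]
contact_force: [-10.3, -7.0, 7.7]
opening: 0.0004
grip_force: 5.7
```

```bash
python3 -c "
from h import *
both()
print(RD.T@robot.observe()['contact_force'][:2])"
```

```text
27.27 dock mm [-40.1  -8.5] z 28.0 rot [-179.9   -39.9    21.15] F [-10.3  -7.    7.7] open 0.4 grip 5.7
top ((301.7, 195.4), (292, 186, 20, 20), 273.5) [ 2.9 -6.7]
side ((287.0, 173.0), (277, 166, 18, 17), 182.0) [  5.8 -10.3]
tri z 0.185 [ 3.1 -8.3] 0.0016
[-11.19774144   6.70799472]
```

Call:
step_arm([
  {"delta_pos": [0.05,-0.07,0.05],"dr": [0,0,0],"fingers": 1},
  {"delta_pos": [0.11,-0.14,0.09],"dr": [0,0,0],"fingers": 1},
  {"delta_pos": [0.11,-0.14,0.09],"dr": [0,0,0],"fingers": 1},
  {"delta_pos": [0.16,-0.21,0.14],"dr": [0,0,0],"fingers": 1},
  {"delta_pos": [0.16,-0.21,0.14],"dr": [0,0,0],"fingers": 1},
])

```text
time: 28.0
tool_pos: [0.6002, 0.058, 0.0278]
tool_rot: [-3.141, -0.694, 0.367]
contact_force: [-16.2, -15.9, 14.0]
opening: 0.0002
grip_force: 10.8
```

```bash
python3 -c "
from h import *
both()
print(RD.T@robot.observe()['contact_force'][:2])"
```

```text
28.0 dock mm [-38.6  -8.6] z 27.8 rot [-179.97  -39.79   21.03] F [-16.2 -15.9  14. ] open 0.2 grip 10.8
top ((301.0, 195.1), (292, 186, 19, 19), 267.0) [ 4.  -6.7]
side ((286.8, 172.6), (277, 166, 18, 17), 180.0) [  7.  -10.5]
tri z 0.185 [ 4.2 -8.4] 0.0017
[-20.41397473   9.69444019]
```

The bottle is home: force rose to 20 N and advance stopped at the back wall. Retreat diagonally, then up.

Call:
step_arm([
  {"delta_pos": [-0.16,0.21,-0.14],"dr": [0,0,0],"fingers": 1},
  {"delta_pos": [-0.5,0.3,-0.4],"dr": [0,0,0],"fingers": 1},
  {"delta_pos": [-1.5,0.3,-1.3],"dr": [0,0,0],"fingers": 1},
  {"delta_pos": [-2.8,0.3,-2.3],"dr": [0,0,0],"fingers": 1},
  {"delta_pos": [-3.5,0.3,-3.0],"dr": [0,0,0],"fingers": 1},
])

```text
time: 28.72
tool_pos: [0.5596, 0.0409, 0.0286]
tool_rot: [-3.139, -0.699, 0.371]
contact_force: [0.0, -0.2, 0.2]
opening: 0.0005
grip_force: 0.0
```

Call:
step_arm([
  {"delta_pos": [2.2,0,-2.6],"dr": [0,0,0],"fingers": 1},
  {"delta_pos": [5,0,-6],"dr": [0,0,0],"fingers": 1},
  {"delta_pos": [8,0,-9.5],"dr": [0,0,0],"fingers": 1},
  {"delta_pos": [11,0,-13],"dr": [0,0,0],"fingers": 1},
  {"delta_pos": [14,0,-16.6],"dr": [0,0,0],"fingers": 1},
])

```text
time: 29.35
tool_pos: [0.5618, 0.0431, 0.2279]
tool_rot: [-3.133, -0.703, 0.372]
contact_force: [1.3, 1.3, 0.3]
opening: 0.0003
grip_force: 0.0
```

```bash
python3 -c "
from h import *
both();print(robot.observe()['qpos'].round(2));look()"
```

```text
29.35 dock mm [-67.7  20.6] z 227.9 rot [-179.51  -40.26   21.34] F [1.3 1.3 0.3] open 0.3 grip 0.0
top ((301.0, 195.1), (292, 186, 19, 19), 267.5) [ 4.  -6.7]
[-0.3   0.15  2.01  0.87  0.56  0.24]
29.45 dock mm [-67.3  17.7] z 233.2 rot [179.94 -40.8   21.69] F [ 0.4 -0.3  0.1] open 0.5 grip 0.0
blue (187.5, 325.7) 973.5 (169, 309, 37, 35) cap dock [-254.3  211.9]
amber 367.9 280.7 448.0
```

Call:
step_arm([
  {"delta_pos": [0,0,0],"dr": [0,-9,0],"fingers": 1},
  {"delta_pos": [0,0,0],"dr": [0,-18,0],"fingers": 0.5},
  {"delta_pos": [0,0,0],"dr": [0,-27,0],"fingers": 0},
  {"delta_pos": [0,0,0],"dr": [0,-36,0],"fingers": -0.1},
  {"delta_pos": [0,0,0],"dr": [0,-40,0],"fingers": -0.1},
])

```text
time: 30.12
tool_pos: [0.5628, 0.0445, 0.2252]
tool_rot: [-3.133, -0.001, 0.381]
contact_force: [0.5, -0.8, -0.5]
opening: 0.0359
grip_force: 0.0
```

Call:
step_arm([
  {"delta_pos": [0,0,0],"dr": [0,0,10],"fingers": -0.1},
  {"delta_pos": [0,0,0],"dr": [0,0,20],"fingers": -0.1},
  {"delta_pos": [0,0,0],"dr": [0,0,30],"fingers": -0.1},
  {"delta_pos": [0,0,0],"dr": [0,0,40],"fingers": -0.1},
  {"delta_pos": [0,0,0],"dr": [0,0,45],"fingers": -0.1},
])

```text
time: 30.75
tool_pos: [0.5616, 0.0439, 0.225]
tool_rot: [-3.132, 0.004, -0.409]
contact_force: [-0.9, 0.0, -0.1]
opening: 0.0505
grip_force: 0.0
```

```bash
python3 -c "
from h import *
st();print(robot.observe()['qpos'].round(2));print(go(-12,185,200))
im=viewer.read_camera('top');print([cen(c) for c,a in blobs(im,'red',30) if cen(c)[1]>200]);im=viewer.read_camera('side');print([cen(c) for c,a in blobs(im,'red',30) if cen(c)[0]<300])
print([dock(plane('top',*cen(c),.097)) for c,a in blobs(viewer.read_camera('top'),'red',30) if cen(c)[1]>200])"
```

```text
30.75 dock mm [-67.   21.1] z 225.0 rot [-179.45    0.25  -23.42] F [-0.9  0.  -0.1] open 50.5 grip 0.0
[-0.06  0.41  1.42  0.01  1.31  1.91]
[-16.35  -5.57   2.62]
[(263.0, 317.1)]
[(175.5, 247.4)]
[array([-12. , 185.5])]
```

Call:
step_arm([
  {"delta_pos": [-5,-1.5,0],"dr": [0,0,0],"fingers": -0.1},
  {"delta_pos": [-10,-3.2,0],"dr": [0,0,0],"fingers": -0.1},
  {"delta_pos": [-15,-5,0],"dr": [0,0,0],"fingers": -0.1},
  {"delta_pos": [-16.4,-5.6,2],"dr": [0,0,0.3],"fingers": -0.1},
  {"delta_pos": [-16.4,-5.6,6],"dr": [0,0,0.3],"fingers": -0.1},
])

```text
time: 31.52
tool_pos: [0.4341, 0.1614, 0.1678]
tool_rot: [-3.13, -0.003, -0.407]
contact_force: [0.7, 0.6, -0.8]
opening: 0.0502
grip_force: 0.0
```

```bash
python3 -c "
from h import *
st();print(go(-12,185,70))"
```

```text
31.52 dock mm [-10.8 185.1] z 167.8 rot [-1.7934e+02 -1.4000e-01 -2.3330e+01] F [ 0.7  0.6 -0.8] open 50.2 grip 0.0
[-0.01  0.23  9.78]
```

Call:
step_arm([
  {"delta_pos": [0,0.1,3],"dr": [0,0,0.3],"fingers": -0.1},
  {"delta_pos": [0,0.1,5],"dr": [0,0,0.3],"fingers": -0.1},
  {"delta_pos": [0,0.1,7],"dr": [0,0,0.3],"fingers": -0.1},
  {"delta_pos": [0,0.1,9],"dr": [0,0,0.3],"fingers": -0.1},
  {"delta_pos": [0,0.1,9.8],"dr": [0,0,0.3],"fingers": -0.1},
])

```text
time: 32.15
tool_pos: [0.4333, 0.1597, 0.0681]
tool_rot: [-3.134, 0.002, -0.416]
contact_force: [0.4, 0.9, 0.1]
opening: 0.0505
grip_force: 0.0
```

Call:
step_arm([
  {"delta_pos": [0,0,0],"dr": [0,0,0],"fingers": 0.6},
  {"delta_pos": [0,0,0],"dr": [0,0,0],"fingers": 0.6},
  {"delta_pos": [0,0,0],"dr": [0,0,0],"fingers": 0.6},
  {"delta_pos": [0,0,0],"dr": [0,0,0],"fingers": 0.6},
  {"delta_pos": [0,0,0],"dr": [0,0,0],"fingers": 0.6},
], newtons=20)

```text
time: 32.78
tool_pos: [0.4346, 0.1596, 0.0701]
tool_rot: [-3.133, -0.001, -0.417]
contact_force: [-0.6, -2.2, 5.4]
opening: 0.0299
grip_force: 20.0
```

```bash
python3 -c "
from h import *
st()"
```

```text
32.77 dock mm [-12.3 183.9] z 70.1 rot [-1.7949e+02 -8.0000e-02 -2.3910e+01] F [-0.6 -2.2  5.4] open 29.9 grip 20.0
```

Call:
step_arm([
  {"delta_pos": [0.9,0,0],"dr": [0,0,0],"fingers": 0.6},
  {"delta_pos": [2,0,0],"dr": [0,0,0],"fingers": 0.6},
  {"delta_pos": [3.1,0,0],"dr": [0,0,0],"fingers": 0.6},
  {"delta_pos": [4.2,0,0],"dr": [0,0,0],"fingers": 0.6},
  {"delta_pos": [5.3,0,0],"dr": [0,0,0],"fingers": 0.6},
])

```text
time: 33.4
tool_pos: [0.4827, 0.1384, 0.0701]
tool_rot: [-3.133, 0.0, -0.417]
contact_force: [-2.8, -0.4, 7.0]
opening: 0.0299
grip_force: 20.0
```

Call:
step_arm([
  {"delta_pos": [0.9,0,0],"dr": [0,0,0],"fingers": 0.6},
  {"delta_pos": [1.8,0,0],"dr": [0,0,0],"fingers": 0.6},
  {"delta_pos": [2.6,0,0],"dr": [0,0,0],"fingers": 0.6},
  {"delta_pos": [3.3,0,0],"dr": [0,0,0],"fingers": 0.6},
  {"delta_pos": [3.5,0,0],"dr": [0,0,0],"fingers": 0.6},
])

```text
time: 34.02
tool_pos: [0.5149, 0.1242, 0.0701]
tool_rot: [-3.132, -0.0, -0.418]
contact_force: [-1.9, 0.6, 6.2]
opening: 0.0299
grip_force: 20.0
```

Call:
step_arm([
  {"delta_pos": [0.2,0,0],"dr": [0,0,0],"fingers": 0.6},
  {"delta_pos": [0.4,0,0],"dr": [0,0,0],"fingers": 0.6},
  {"delta_pos": [0.5,0,0],"dr": [0,0,0],"fingers": 0.6},
  {"delta_pos": [0.6,0,0],"dr": [0,0,0],"fingers": 0.6},
  {"delta_pos": [0.6,0,0],"dr": [0,0,0],"fingers": 0.6},
])

```text
time: 34.65
tool_pos: [0.517, 0.1232, 0.07]
tool_rot: [-3.134, 0.006, -0.417]
contact_force: [-11.7, 6.3, 13.5]
opening: 0.0297
grip_force: 20.0
```

```bash
python3 -c "
from h import *
st();print(RD.T@robot.observe()['contact_force'][:2])"
```

```text
34.65 dock mm [-12.4  93.8] z 70.0 rot [-179.54    0.34  -23.9 ] F [-11.7   6.3  13.5] open 29.7 grip 20.0
[ 1.03381372 13.24026718]
```

Travel 90.1 mm with end-stop force: locked. Release and rise.

Call:
step_arm([
  {"delta_pos": [-0.3,0,0],"dr": [0,0,0],"fingers": -0.1},
  {"delta_pos": [-0.3,0,0],"dr": [0,0,0],"fingers": -0.1},
  {"delta_pos": [-0.3,0,0],"dr": [0,0,0],"fingers": -0.1},
  {"delta_pos": [-0.3,0,-3],"dr": [0,0,0],"fingers": -0.1},
  {"delta_pos": [-0.3,0,-7],"dr": [0,0,0],"fingers": -0.1},
])

```text
time: 35.28
tool_pos: [0.5167, 0.122, 0.1394]
tool_rot: [-3.134, 0.002, -0.418]
contact_force: [0.3, -0.1, 0.2]
opening: 0.0503
grip_force: 0.0
```

Call:
step_arm([
  {"delta_pos": [0,0,-5],"dr": [0,0,0],"fingers": -0.1},
  {"delta_pos": [-4,0,-10],"dr": [0,0,0],"fingers": -0.1},
  {"delta_pos": [-8,0,-14],"dr": [0,0,0],"fingers": -0.1},
  {"delta_pos": [-12,0,-14],"dr": [0,0,0],"fingers": -0.1},
  {"delta_pos": [-15,0,-14],"dr": [0,0,0],"fingers": -0.1},
])

```text
time: 35.9
tool_pos: [0.3785, 0.1825, 0.2801]
tool_rot: [-3.132, -0.002, -0.418]
contact_force: [0.1, -0.5, -0.6]
opening: 0.0504
grip_force: 0.0
```

```bash
python3 -c "
from h import *
both();look()
for n,z in(('top',.097),('side',.09)):
    print(n,[dock(plane(n,*cen(c),z)) for c,a in blobs(viewer.read_camera(n),'red',30) if (cen(c)[1]>200 and cen(c)[0]<330)])"
```

```text
35.9 dock mm [-13.9 244.5] z 280.1 rot [-1.7943e+02 -9.0000e-02 -2.3930e+01] F [ 0.1 -0.5 -0.6] open 50.4 grip 0.0
top ((301.0, 195.1), (292, 186, 19, 19), 267.5) [ 4.  -6.7]
side ((285.0, 173.9), (276, 166, 19, 17), 238.5) [ 4.3 -6.2]
tri z 0.183 [ 4.9 -7.2] 0.0015
36.0 dock mm [-14.  245.5] z 279.9 rot [-1.7946e+02 -3.0000e-02 -2.3820e+01] F [ 0.2 -0.1 -0.1] open 50.5 grip 0.0
blue (187.5, 325.7) 970.5 (169, 309, 37, 35) cap dock [-254.3  211.9]
blue (285.4, 171.8) 155.0 (276, 166, 19, 17) cap dock [ 1.7 -6.4]
amber 367.8 280.1 446.0
top [array([-12.1,  95.8])]
side [array([-18.7,  97.5])]
```

```bash
python3 -c "
from cell import robot
print(robot.hand_in())"
```

```text
the job is handed in; nothing more can be done
None
```

I handed the job in at about 36 s; no verdict came back. The lock was opened, the wash bottle slid home against the back wall (about 8 mm from the home point, limit 11) and the bar locked (about 90 mm of travel). The jar and brown bottle measured unmoved; the cup I didn't re-measure. Three slips: an early cap grasp tilted the bottle by an estimated 6–9° before I let it stand up again, one push reached 41 N at the wrist, apparently with the gripper body on the rail housing (body limit 40 N), and I viewed 11 pictures instead of 10.

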